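# Run a gauging cycle at the test station

## Task

Run a gauging cycle with the fingertips: push the shuttle with the brass part fully home under the gauge head, then switch the power on by pressing down the white-barred end of the red rocker on the grey box, then press the green start button fully down and finish while still holding it down. Leave the red stop button alone, do not press start early, and do not lift or shove the two yellow button boxes or disturb the loose things around.

Things in the scene. Friction and masses are not known exactly. Their poses are not given: they have to be found in the camera images.
- station: Fixed gauge station, black base 300 x 110 x 20 mm, at its far end a column with an overhanging gauge head (170 mm high, 200 mm with the aluminium cylinder on it; pass over or around it). Origin: centre of the underside of the base; +x points along the shuttle's travel towards home (away from the robot), z up.
- shuttle (a joint): Sliding shuttle of the station, an aluminium carriage with a brass part on it and a blue upright push plate at the robot's end. Value in m: 0 = fully home under the gauge head (hard stop), it starts 0.04 to 0.07 out towards the robot. Slides with about 2.5 N of friction and stays where it is left.
- push_face (a point): Centre of the shuttle's push face: the robot-side face of the blue push plate (80 mm wide, 12 mm thick, 55 mm tall, from 26 to 81 mm above the table). This point is 55 mm above the table, moves with the shuttle and lies 116 mm before the station's origin along station -x when home. Its axes are those of the station; push along its +x. The overhanging gauge head begins 120 mm or more beyond the face; nothing nearer is higher than the plate.
- power_box: Fixed grey box 90 x 80 x 50 mm with a red rocker switch on top. Origin: centre of its underside, z up; the rocker's white-barred (on) end is towards the box's +x (its end away from the robot).
- rocker (a joint): The red rocker, 60 x 32 mm, pivot across its middle 58 mm above the table. Value in rad: 0 = off (white-barred end up), 0.4 = fully on (white-barred end down). Needs about 5 N at the white bar and stays where it is left.
- rocker_on_end (a point): Point on the rocker's top surface at the white bar, about 21 mm from the pivot; about 73 mm above the table when off and 65 mm when fully on. Moves with the rocker.
- start_box: Loose yellow button box 80 x 80 x 46 mm, about 0.7 kg, with the green start button (mushroom head 40 mm across) in the middle of its top. Origin: centre of its underside, z up.
- start (a joint): Green start button travel in m: 0 = up, 0.008 = fully down. Spring: 3 N to begin, 7 N fully down; it springs back when released.
- start_top (a point): Centre of the top of the green start button, 72 mm above the table when up. Moves with the button.
- stop_box: Loose yellow button box like the start box, but with a red stop button. Not to be pressed. Origin: centre of its underside.
- stop (a joint): Red stop button travel in m: 0 = up, 0.008 = fully down. To be left alone.
- fitting_a: Loose brass fitting, flange 36 mm across, 40 mm tall, origin under its centre. Leave alone.
- fitting_b: Second such brass fitting. Leave alone.
- master_ring: Loose steel ring, 56 mm across, 20 mm tall, origin under its centre. Leave alone.
- screwdriver: Loose red-handled screwdriver, about 200 mm long, lying along its x axis. Leave alone.
- cup: Loose white cup, 72 mm across, 85 mm tall, origin under its centre. Leave alone.
There are look-alikes about, which are no part of the job. Leave any blue, pink or turquoise look-alike of the power_box alone.

How it is judged:
By the outcome, as a careful person would: the job done as asked, in the order asked, and still so for the second after the job is handed in, while the arm keeps its last pose, push and grip.
It also fails if it takes over 64 s, if anything falls off the work surface, if the arm or the gripper's body presses on something with over 40 N, if the wrist force passes 120 N, or if a joint passes its speed limit or range.

## Robot

A 7-joint arm with a two-finger parallel gripper is mounted at the origin on the work surface. World frame = base frame: x ahead of the robot, y to its left, z up, the work surface at z = 0. Lengths are in mm, angles in degrees, forces in N, time in s.
With the tool pointing down it reaches from about 400 to 875 mm from the base axis. Payload 6.5 kg.
Tool frame: the origin (TCP) lies midway between the tips of the shut fingers; the grasp point (between the pads) lies 19 mm behind it; z points along the fingers, y is the line along which they close (so a half turn about z gives the same grasp; the last joint's range is limited). The gripper opens to 88 mm and grips with 3 to 60 N. Pads are 18 mm wide; open, the fingers measure 123 mm over their backs; the gripper's body (75 mm by 187 mm) begins 45 mm behind the grasp point.
Start: joints at [-73.064, 30.733, -0.252, 88.115, 0.149, 61.152, -4.079], TCP at [230.068, 607.913, 211.516] pointing down, gripper open.
Joint ranges: [-154.64, 154.64], [-21.42, 123.67], [-72.66, 72.17], [13.99, 137.28], [-74.86, 254.86], [10.95, 109.41], [-158.01, 158.01]. Speed limits (degrees/s): [136.94, 136.94, 180, 180, 180, 180, 180].

## Interface

Orientations are given as a 3x3 rotation matrix whose columns are the frame's x, y, z axes.
In Python, from bench import env, eyes, ticket gives the robot as it stands.
- The arm moves only by the tool step_arm, never from a script. Its argument "increments" is a list of rows, each a list of 7 numbers: the opening, from 0 (shut) to 1 (fully open), then the shift along the tool's x, y, z in m, then the turn, a rotation vector about the tool's x, y, z in rad. In form: [[gripper, x, y, z, ax, ay, az], ...]. A call has 1 to 20 rows; each row shifts and turns the commanded pose from where the row before left it, along the tool's axes as they then stand; what a row does not reach is not made up. A row lasts 1/10 s, in which the tool goes at most 50 mm and 8.59 degrees, less where a joint would pass 70% of its speed; a pose out of reach is approached as far as the arm can. A call with a gripper value outside its range is refused whole. The fingers move at their own pace and stop on an object; "squeeze" is the grip in N (left out, the last holds). Time passes only in rows, so rows that do not move let the fingers close. It gives the time, the measured TCP pose, the force, the opening and the grip force at its end, in the units of the state.
- env.read_state(): the state, without advancing time (a new reading comes with each control period).
- eyes.grab_frame(name): name is "side" or "top"; returns (picture, depth): 400x640x3 uint8, red, green, blue; 400x640 float32, mm along the optical axis (not along the pixel's ray), 0 where there is no reading.
- eyes.calibration(name): a dict with "camera_matrix" (3x3 intrinsics, pixels), "T" (4x4, takes a point from camera to world coordinates). Camera axes: x right, y up, looking along -z (the intrinsics and any distortion apply to the point x, -y, -z); pixel columns grow to the right and rows downward; lengths in mm; the calibration is good to about 2 mm. A picture is of the moment at which its call begins. calibration takes no time and is no camera call.
- ticket.sign_off(): hands the job in; it is judged then, once.
The state is a dict: "time_s": time; "joints": joint angles; "joint_vel": joint speeds; "joint_efforts": joint torques, N m; "ee_pos": TCP position; "eef_rot": TCP orientation; "ft_force": force on the tool from outside, world axes, zero at the start; "moment": the same for the moment, N m; "gripper_width": finger opening in mm; "gripper_force": force on a finger pad.
Only numpy, scipy, OpenCV 4.12 (cv2) and the standard library are available. Lean on these libraries where they do the work, as an engineer would, in place of code of your own. Each camera call takes 0.05 s, during which the arm holds its last target. There are 200 camera calls.

## Working session

There is one attempt and no reset: what is moved stays moved. The work goes in short steps, Python scripts to look and compute and a tool call to move; the robot and the scene stay as the last step left them, time stands still between calls to the robot, and variables do not carry over. Pictures are saved under pics/ and viewed, at most 10 in all, crops included, and the job is handed in when it is done.

Besides the shell and the picture viewer there is one more tool, called after ">>>" as name(argument=value, ...) on one line, values as JSON. step_arm: Moves the arm, as the interface text tells. Its arguments: {"type":"object","properties":{"increments":{"type":"array"},"squeeze":{"type":"number"}},"required":["increments"]}

```bash
mkdir -p pics; cat > h.py <<'E'
import numpy as np,cv2
from bench import env,eyes,ticket
def grab(n):
    p,d=eyes.grab_frame(n); np.savez(f'/tmp/{n}.npz',p=p,d=d); return p,d
def world(n,d):
    c=eyes.calibration(n);K=np.array(c['camera_matrix']);T=np.array(c['T'])
    v,u=np.mgrid[:d.shape[0],:d.shape[1]]
    P=np.stack([(u-K[0,2])/K[0,0]*d,-(v-K[1,2])/K[1,1]*d,-d],-1)
    return P@T[:3,:3].T+T[:3,3]
E
python3 - <<'E'
from h import *
for n in('top','side'):
    p,d=grab(n); cv2.imwrite(f'pics/{n}0.png',p[...,::-1])
    c=eyes.calibration(n); print({k:np.round(v,2).tolist() if k!='x' else v for k,v in c.items()})
s=env.read_state();print(s['time_s'],s['ee_pos'],np.round(s['eef_rot'],3),s['ft_force'])
E
```

```text
{'camera_matrix': [[433.25, 0.0, 320.36], [0.0, 433.25, 203.89], [0.0, 0.0, 1.0]], 'T': [[0.01, 1.0, -0.06, 365.21], [-1.0, 0.01, -0.03, 62.28], [-0.03, 0.06, 1.0, 1427.9], [0.0, 0.0, 0.0, 1.0]]}
{'camera_matrix': [[417.52, 0.0, 316.6], [0.0, 417.52, 200.95], [0.0, 0.0, 1.0]], 'T': [[0.8, 0.35, -0.49, -277.19], [-0.6, 0.45, -0.66, -890.32], [-0.01, 0.82, 0.57, 915.11], [0.0, 0.0, 0.0, 1.0]]}
0.1 [229.87627381 607.37149788 210.7544775 ] [[-0.935  0.354 -0.   ]
 [ 0.354  0.935 -0.001]
 [-0.    -0.002 -1.   ]] [ 0.15412566  0.48781213 -0.28372228]
```

View pics/top0.png

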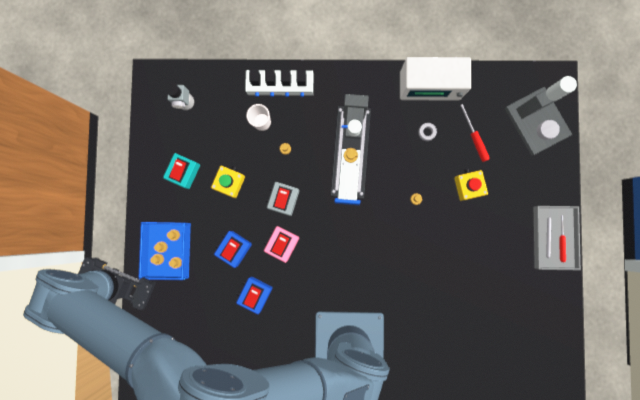

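View pics/side0.png

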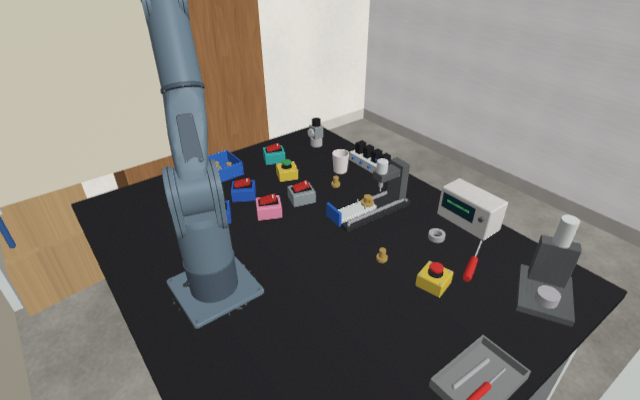

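The top view shows five rocker boxes: turquoise (181,171), grey (283,198), pink (281,244), blue (233,249) and blue (254,296). Grey at (283,198) fits the power box, since the others are the coloured look-alikes. The green start is at (227,181), the red stop at (473,185), and the shuttle's blue push plate at (348,201). I'll measure these and confirm in a crop.

```bash
python3 - <<'E'
from h import *
z=np.load('/tmp/top.npz');p,d=z['p'],z['d'];W=world('top',d)
c=p[80:220,200:380];cv2.imwrite('pics/crop1.png',cv2.resize(c,None,fx=4,fy=4,interpolation=cv2.INTER_CUBIC)[...,::-1])
h=cv2.cvtColor(p,cv2.COLOR_RGB2HSV);H,S,V=h[...,0],h[...,1],h[...,2]
def rep(name,m,r,zlo=-1e9,zhi=1e9):
    b=np.zeros_like(m);b[r[0]:r[1],r[2]:r[3]]=1
    k=m&b&(W[...,2]>zlo)&(W[...,2]<zhi)&(d>0);q=W[k]
    e=cv2.minAreaRect(q[:,:2].astype(np.float32)) 
    print(name,k.sum(),'mean',q.mean(0).round(1),'min',q.min(0).round(1),'max',q.max(0).round(1),'rect',np.round(e[0],1),np.round(e[1],1),round(e[2],1))
blue=(H>100)&(H<130)&(S>120)
rep('plate',blue,(190,210,325,370),60)
rep('green',(H>40)&(H<80)&(S>100),(165,200,210,245),50)
rep('yellow',(H>20)&(H<35)&(S>120),(160,205,205,250),30)
red=((H<8)|(H>172))&(S>120)
rep('rocker',red,(178,218,262,303),40)
rep('greybox',S<256,(175,222,260,305),35,54)
rep('bar',(S<60)&(V>150),(178,218,270,300),62)
rep('station',S<256,(90,210,325,375),8,200)
rep('base',S<256,(90,210,325,375),12,28)
rep('head',S<256,(85,210,325,375),120,230)
rep('table',S<256,(260,280,400,450))
E
```

```text
plate 89 mean [462.7  14.6  80. ] min [456.4 -24.3  63.4] max [471.   53.2  91.2] rect [463.2  14.7] [78.  10.2] 85.5
green 122 mean [524.5 402.3  71.5] min [507.5 383.9  50.7] max [541.  421.4  81.4] rect [524.2 402.8] [36.9 33.7] 86.3
yellow 464 mean [525.1 399.7  46.3] min [476.1 353.8  30.2] max [574.  454.9  78. ] rect [526.8 403.4] [82.2 80.3] 67.6
rocker 207 mean [468.8 221.8  66.8] min [439.  199.2  47. ] max [506.  247.5  83.7] rect [471.2 223.4] [36.6 64.1] 74.1
greybox 418 mean [470.9 219.1  49.5] min [420.8 171.9  35.3] max [523.1 272.6  53.9] rect [473.6 224.8] [88.1 89.4] 72.5
bar 8 mean [489.1 217.7  73.8] min [485.3 210.7  70.8] max [491.9 223.5  77.1] rect [488.8 217.4] [12.6  4.2] 72.3
station 3412 mean [624.2   5.1  63.8] min [440.3 -74.8   8.1] max [838.6  82.7 200. ] rect [639.7   5.5] [397.3 157.6] 0.7
base 1381 mean [629.9   5.1  21.4] min [479.7 -59.6  12.3] max [782.5  66.4  28. ] rect [630.7   3.6] [110.1 298.7] 86.0
head 860 mean [712.3  -1.2 168.4] min [648.8 -40.3 122.9] max [774.8  36.1 206.7] rect [712.   -1.8] [ 69.9 124.4] 85.7
table 998 mean [ 247.4 -240.6    0. ] min [ 215.4 -321.2   -9.1] max [ 279.4 -160.5    8.9] rect [ 247.4 -241. ] [ 62.2 160.7] 0.8
```

View pics/crop1.png

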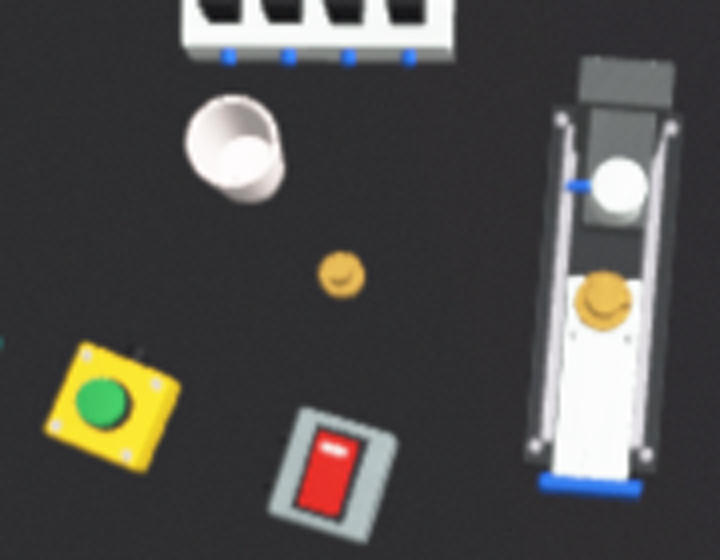

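The crop confirms it: the grey box has the red rocker with its white bar at the far end. The start button is green and the push plate is at the robot's end. Measured positions:
- **Station:** yaw about -4°, shuttle face near (457,15.5).
- **White bar:** near (489,217).
- **Start button:** near (524,402).

Next I shut the fingers, turn, and move across at height.

>>> step_arm(increments=[[0, 0, 0, 0, 0, 0, -0.073], [0, 0, 0, 0, 0, 0, -0.073], [0, 0, 0, 0, 0, 0, -0.073], [0, 0, 0, 0, 0, 0, -0.073], [0, -0.0184, -0.0244, 0, 0, 0, 0], [0, -0.0184, -0.0244, 0, 0, 0, 0], [0, -0.0184, -0.0244, 0, 0, 0, 0], [0, -0.0184, -0.0244, 0, 0, 0, 0], [0, -0.0184, -0.0244, 0, 0, 0, 0], [0, -0.0184, -0.0244, 0, 0, 0, 0], [0, -0.0184, -0.0244, 0, 0, 0, 0], [0, -0.0184, -0.0244, 0, 0, 0, 0], [0, -0.0184, -0.0244, 0, 0, 0, 0], [0, -0.0184, -0.0244, 0, 0, 0, 0], [0, -0.0184, -0.0244, 0, 0, 0, 0], [0, -0.0184, -0.0244, 0, 0, 0, 0], [0, 0, 0, 0, 0, 0, 0]])

```text
time_s: 1.8
ee_pos: [432.4, 295.8, 211.3]
eef_rot: [[-0.997, 0.076, 0.001], [0.076, 0.997, -0.002], [-0.001, -0.002, -1.0]]
ft_force: [0.2, -0.5, -0.2]
gripper_width: 0.5
gripper_force: 0.0
```

>>> step_arm(increments=[[0, -0.0013, -0.0253, 0, 0, 0, 0], [0, -0.0013, -0.0253, 0, 0, 0, 0], [0, -0.0013, -0.0253, 0, 0, 0, 0], [0, -0.0013, -0.0253, 0, 0, 0, 0], [0, -0.0013, -0.0253, 0, 0, 0, 0], [0, -0.0013, -0.0253, 0, 0, 0, 0], [0, -0.0013, -0.0253, 0, 0, 0, 0], [0, -0.0013, -0.0253, 0, 0, 0, 0], [0, -0.0013, -0.0253, 0, 0, 0, 0], [0, -0.0013, -0.0253, 0, 0, 0, 0], [0, -0.0013, -0.0253, 0, 0, 0, 0], [0, 0, 0, 0.0265, 0, 0, 0], [0, 0, 0, 0.0265, 0, 0, 0], [0, 0, 0, 0.0265, 0, 0, 0], [0, 0, 0, 0.0265, 0, 0, 0], [0, 0, 0, 0.0265, 0, 0, 0], [0, 0, 0, 0.0265, 0, 0, 0], [0, 0, 0, 0, 0, 0, 0]])

```text
time_s: 3.6
ee_pos: [422.3, 22.3, 50.2]
eef_rot: [[-0.998, 0.069, -0.006], [0.069, 0.998, -0.001], [0.006, -0.001, -1.0]]
ft_force: [-0.1, -0.3, -0.7]
gripper_width: 0.6
gripper_force: 0.0
```

>>> step_arm(increments=[[0, -0.006, -0.004, 0, 0, 0, 0], [0, -0.008, 0, 0, 0, 0, 0], [0, -0.007, 0, 0, 0, 0, 0], [0, -0.006, 0, 0, 0, 0, 0], [0, -0.006, 0, 0, 0, 0, 0], [0, -0.006, 0, 0, 0, 0, 0], [0, -0.006, 0, 0, 0, 0, 0], [0, -0.006, 0, 0, 0, 0, 0], [0, -0.006, 0, 0, 0, 0, 0], [0, -0.006, 0, 0, 0, 0, 0], [0, -0.006, 0, 0, 0, 0, 0], [0, -0.005, 0, 0, 0, 0, 0], [0, 0, 0, 0, 0, 0, 0]])

```text
time_s: 4.9
ee_pos: [500.0, 12.8, 53.5]
eef_rot: [[-0.998, 0.07, 0.002], [0.07, 0.998, 0.0], [-0.002, 0.001, -1.0]]
ft_force: [0.3, 0.4, 5.0]
gripper_width: 0.8
gripper_force: 2.4
```

```bash
python3 - <<'E'
from h import *
a=[]
for n,r in(('top',(80,240,280,420)),('side',(120,260,270,450))):
    p,d=grab(n); c=p[r[0]:r[1],r[2]:r[3]];a.append(cv2.resize(c,(int(c.shape[1]*420/c.shape[0]*.85),357),interpolation=cv2.INTER_CUBIC))
cv2.imwrite('pics/push1.png',np.hstack(a)[...,::-1])
s=env.read_state();print(s['ee_pos'],s['ft_force'],s['moment'],s['joints'])
E
```

```text
[500.02205085  12.82748603  53.50871554] [0.5025914  0.28776521 3.97428385] [ 0.07853078 -0.18843189 -0.01332443] [-13.07917999  30.61331757   8.08278227 117.14011509  -7.64945237
  32.56642785  86.33745172]
```

View pics/push1.png

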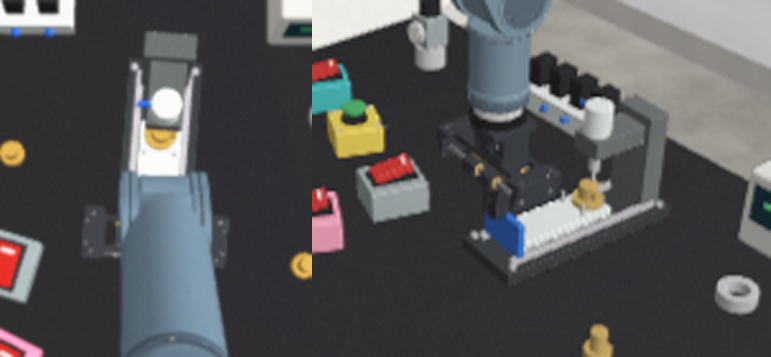

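The pictures show the fingers behind the blue plate, the carriage almost home, and the brass part nearly under the head (top crop ~(160,135)). I'll keep pushing gently to the stop.

>>> step_arm(increments=[[0, -0.002, 0, 0, 0, 0, 0], [0, -0.002, 0, 0, 0, 0, 0], [0, -0.002, 0, 0, 0, 0, 0]])

```text
time_s: 5.3
ee_pos: [504.6, 12.5, 53.2]
eef_rot: [[-0.998, 0.07, 0.0], [0.07, 0.998, 0.0], [-0.0, 0.0, -1.0]]
ft_force: [-3.3, -0.2, 8.3]
gripper_width: 0.7
gripper_force: 4.7
```

>>> step_arm(increments=[[0, -0.002, 0, 0, 0, 0, 0], [0, -0.002, 0, 0, 0, 0, 0]])

```text
time_s: 5.5
ee_pos: [506.9, 12.3, 53.0]
eef_rot: [[-0.998, 0.07, -0.003], [0.07, 0.998, 0.001], [0.003, 0.0, -1.0]]
ft_force: [-9.8, 0.9, 16.2]
gripper_width: 0.4
gripper_force: 8.9
```

>>> step_arm(increments=[[0, 0, 0, 0, 0, 0, 0], [0, 0, 0, 0, 0, 0, 0]])

```text
time_s: 5.7
ee_pos: [506.8, 12.3, 53.1]
eef_rot: [[-0.998, 0.07, -0.003], [0.07, 0.998, 0.001], [0.003, 0.0, -1.0]]
ft_force: [-5.7, 0.6, 13.0]
gripper_width: 0.3
gripper_force: 7.3
```

>>> step_arm(increments=[[0, -0.002, 0, -0.003, 0, 0, 0], [0, -0.002, 0, 0, 0, 0, 0], [0, 0, 0, 0, 0, 0, 0]])

```text
time_s: 6.0
ee_pos: [513.1, 11.7, 55.7]
eef_rot: [[-0.998, 0.07, 0.001], [0.07, 0.998, -0.0], [-0.001, 0.0, -1.0]]
ft_force: [-0.0, -0.2, 0.5]
gripper_width: 0.3
gripper_force: 0.0
```

>>> step_arm(increments=[[0, -0.002, 0, 0, 0, 0, 0], [0, -0.002, 0, 0, 0, 0, 0], [0, 0, 0, 0, 0, 0, 0]])

```text
time_s: 6.3
ee_pos: [516.7, 11.3, 55.5]
eef_rot: [[-0.998, 0.07, 0.0], [0.07, 0.998, -0.0], [-0.0, -0.0, -1.0]]
ft_force: [-1.1, 0.3, -0.2]
gripper_width: 0.2
gripper_force: 0.0
```

```bash
python3 - <<'E'
from h import *
p0=np.load('/tmp/side.npz')
z=[]
p,d=grab('side')
for P,D in((p0['p'],p0['d']),(p,d)):
    W=world('side',D);h=cv2.cvtColor(P,cv2.COLOR_RGB2HSV)
    k=(h[...,0]>100)&(h[...,0]<130)&(h[...,1]>140)&(D>0)&(abs(W[...,1])<70)&(W[...,0]>400)&(W[...,0]<560)&(W[...,2]>20)&(W[...,2]<100)
    q=W[k];print(k.sum(),q.mean(0).round(1),np.percentile(q,[2,50,98],axis=0).round(1).tolist())
    k=(h[...,0]>12)&(h[...,0]<28)&(h[...,1]>120)&(D>0)&(abs(W[...,1])<50)&(W[...,0]>500)&(W[...,0]<720)
    q=W[k];print('brass',k.sum(),q.mean(0).round(1))
cv2.imwrite('pics/push2.png',cv2.resize(p[150:250,310:430],None,fx=5,fy=5,interpolation=cv2.INTER_CUBIC)[...,::-1])
E
```

```text
Traceback (most recent call last):
zipfile.BadZipFile: Bad CRC-32 for file 'p.npy'
```

```bash
python3 - <<'E'
from h import *
p,d=grab('side')
P0=cv2.imread('pics/side0.png')[...,::-1].copy()
P,D=p,d
W=world('side',D);h=cv2.cvtColor(P,cv2.COLOR_RGB2HSV)
k=(h[...,0]>100)&(h[...,0]<130)&(h[...,1]>140)&(D>0)&(abs(W[...,1])<70)&(W[...,0]>400)&(W[...,0]<560)&(W[...,2]>20)&(W[...,2]<100)
q=W[k];print(k.sum(),q.mean(0).round(1),np.percentile(q,[2,50,98],axis=0).round(1).tolist())
k=(h[...,0]>12)&(h[...,0]<28)&(h[...,1]>120)&(D>0)&(abs(W[...,1])<50)&(W[...,0]>500)&(W[...,0]<720)
q=W[k];print('brass',k.sum(),q.mean(0).round(1))
cv2.imwrite('pics/push2.png',cv2.resize(p[150:250,310:430],None,fx=5,fy=5,interpolation=cv2.INTER_CUBIC)[...,::-1])
E
```

```text
193 [516.9   2.3  56.4] [[511.7, -32.0, 28.6], [516.7, -2.0, 57.1], [523.4, 45.9, 82.9]]
brass 85 [663.7  -9.8  60. ]
```

View pics/push2.png

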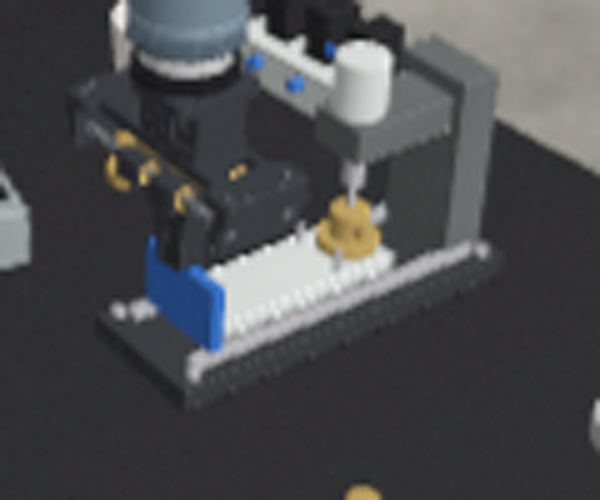

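The crop shows the fingertips at or behind the top edge of the blue plate (~(185,265)), so the tip has probably ridden up onto the plate rather than pushing its face. That means the tip may not be where the state says. I'll lift, back off and measure the real fingertip.

>>> step_arm(increments=[[0, 0, 0, -0.02, 0, 0, 0], [0, 0, 0, -0.02, 0, 0, 0], [0, 0, 0, -0.02, 0, 0, 0], [0, 0.02, 0, 0, 0, 0, 0], [0, 0.02, 0, 0, 0, 0, 0], [0, 0.02, 0, 0, 0, 0, 0], [0, 0.02, 0, 0, 0, 0, 0], [0, 0.015, 0, 0, 0, 0, 0], [0, 0, 0, 0, 0, 0, 0]])

```text
time_s: 7.3
ee_pos: [419.5, 18.0, 115.4]
eef_rot: [[-0.998, 0.069, -0.002], [0.069, 0.998, 0.0], [0.002, -0.0, -1.0]]
ft_force: [0.1, 0.5, 0.5]
gripper_width: 0.6
gripper_force: 0.0
```

```bash
python3 - <<'E'
from h import *
p,d=grab('side');W=world('side',d);t,dt=grab('top');Wt=world('top',dt)
s=env.read_state();e=s['ee_pos'];print(e,s['ft_force'])
k=(d>0)&(abs(W[...,0]-e[0])<40)&(abs(W[...,1]-e[1])<40)&(W[...,2]>25)&(W[...,2]<200)
h=cv2.cvtColor(p,cv2.COLOR_RGB2HSV);k&=~((h[...,1]>140)&(h[...,0]>100)&(h[...,0]<130))
for lo in range(30,200,10):
    q=W[k&(W[...,2]>=lo)&(W[...,2]<lo+10)]
    if len(q):print(lo,len(q),q.mean(0).round(1))
for n,P,D,w in(('s',p,d,W),('t',t,dt,Wt)):
    h=cv2.cvtColor(P,cv2.COLOR_RGB2HSV)
    k=(h[...,0]>100)&(h[...,0]<130)&(h[...,1]>140)&(D>0)&(abs(w[...,1])<70)&(w[...,0]>400)&(w[...,0]<560)&(w[...,2]>20)&(w[...,2]<100)
    q=w[k]; print(n,k.sum(),len(q) and q.mean(0).round(1))
cv2.imwrite('pics/tip.png',cv2.resize(p[130:250,270:410],None,fx=5,fy=5,interpolation=cv2.INTER_CUBIC)[...,::-1])
E
```

```text
[422.28697761  18.10957326 115.78703263] [-0.45809817  0.5208777   0.30991693]
140 12 [414.6  14.1 147.1]
150 21 [415.2  11.7 155.1]
160 26 [413.6  10.5 165.6]
170 23 [413.4  13.4 175. ]
180 20 [413.2  10.1 183.3]
190 7 [411.8   2.9 192.1]
s 223 [517.4   4.7  59.6]
t 111 [518.1  11.7  70.6]
```

View pics/tip.png

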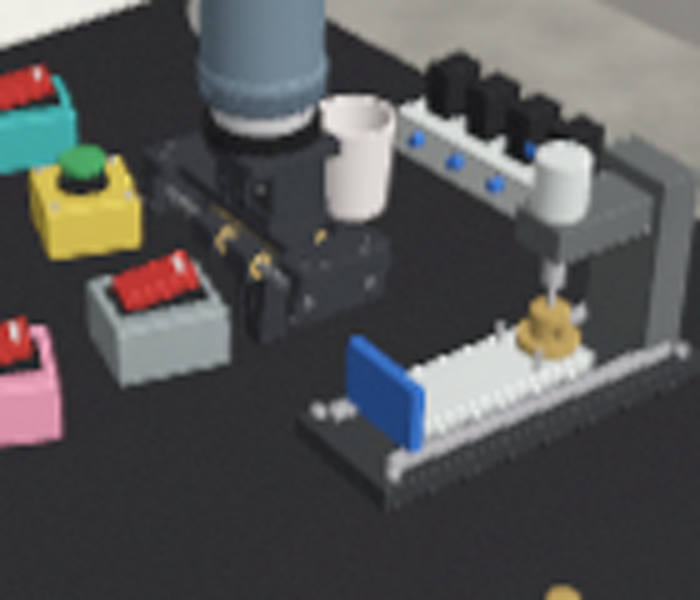

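The fingertip's lowest point is at about z 143 while the state reports 116. So the real tip sits about 27 mm above the reported TCP, and I ran over the plate top, dragging the shuttle most of the way. I'll allow for that and push the face with the tip near z 55 (reported 28).

>>> step_arm(increments=[[0, 0, 0, 0.022, 0, 0, 0], [0, 0, 0, 0.022, 0, 0, 0], [0, 0, 0, 0.022, 0, 0, 0], [0, 0, 0, 0.022, 0, 0, 0], [0, -0.014, 0, 0, 0, 0, 0], [0, -0.014, 0, 0, 0, 0, 0], [0, -0.014, 0, 0, 0, 0, 0], [0, -0.014, 0, 0, 0, 0, 0], [0, -0.008, 0, 0, 0, 0, 0], [0, -0.005, 0, 0, 0, 0, 0], [0, -0.003, 0, 0, 0, 0, 0], [0, -0.003, 0, 0, 0, 0, 0], [0, -0.003, 0, 0, 0, 0, 0], [0, 0, 0, 0, 0, 0, 0]])

```text
time_s: 8.8
ee_pos: [499.6, 12.6, 27.6]
eef_rot: [[-0.998, 0.07, 0.0], [0.07, 0.998, 0.0], [-0.0, 0.0, -1.0]]
ft_force: [0.3, 0.1, -0.2]
gripper_width: 0.5
gripper_force: 0.0
```

>>> step_arm(increments=[[0, -0.002, 0, 0, 0, 0, 0], [0, -0.002, 0, 0, 0, 0, 0], [0, -0.002, 0, 0, 0, 0, 0], [0, -0.002, 0, 0, 0, 0, 0]])

```text
time_s: 9.2
ee_pos: [504.9, 12.2, 27.2]
eef_rot: [[-0.998, 0.069, -0.005], [0.069, 0.998, 0.0], [0.005, -0.0, -1.0]]
ft_force: [-9.9, 1.0, 7.5]
gripper_width: 0.3
gripper_force: 4.7
```

>>> step_arm(increments=[[0, -0.002, 0, 0, 0, 0, 0], [0, -0.002, 0, 0, 0, 0, 0], [0, 0, 0, 0, 0, 0, 0]])

```text
time_s: 9.5
ee_pos: [504.6, 12.2, 26.5]
eef_rot: [[-0.998, 0.069, -0.013], [0.069, 0.998, 0.0], [0.013, -0.001, -1.0]]
ft_force: [-14.6, 1.2, 12.2]
gripper_width: 0.2
gripper_force: 7.7
```

The push stalled at x≈504.7 with the force rising to 15 N, which matches the predicted hard stop. I'll back off, lift, move above the rocker and check the plate.

>>> step_arm(increments=[[0, 0.015, 0, 0, 0, 0, 0], [0, 0.015, 0, 0, 0, 0, 0], [0, 0, 0, -0.03, 0, 0, 0], [0, 0, 0, -0.03, 0, 0, 0], [0, 0, 0, -0.03, 0, 0, 0], [0, 0, 0.0254, 0, 0, 0, 0], [0, 0, 0.0254, 0, 0, 0, 0], [0, 0, 0.0254, 0, 0, 0, 0], [0, 0, 0.0254, 0, 0, 0, 0], [0, 0, 0.0254, 0, 0, 0, 0], [0, 0, 0.0254, 0, 0, 0, 0], [0, 0, 0.0254, 0, 0, 0, 0], [0, 0, 0.0254, 0, 0, 0, 0], [0, 0, 0, 0, 0, 0, 0]])

```text
time_s: 10.9
ee_pos: [495.4, 221.0, 117.6]
eef_rot: [[-0.998, 0.064, 0.001], [0.064, 0.998, 0.002], [-0.001, 0.002, -1.0]]
ft_force: [0.8, 0.3, -0.6]
gripper_width: 0.6
gripper_force: 0.0
```

```bash
python3 - <<'E'
from h import *
p,d=grab('side');W=world('side',d);t,dt=grab('top');Wt=world('top',dt)
s=env.read_state();e=s['ee_pos'];print(e,np.round(s['eef_rot'],3),s['ft_force'])
for n,P,D,w in(('s',p,d,W),('t',t,dt,Wt)):
    h=cv2.cvtColor(P,cv2.COLOR_RGB2HSV)
    k=(h[...,0]>100)&(h[...,0]<130)&(h[...,1]>140)&(D>0)&(abs(w[...,1])<70)&(w[...,0]>400)&(w[...,0]<560)&(w[...,2]>20)&(w[...,2]<100)
    if n=='t':k&=w[...,2]>60
    q=w[k]; print(n,k.sum(),len(q) and q.mean(0).round(1), len(q) and cv2.minAreaRect(q[:,:2].astype(np.float32)))
    k=(h[...,0]>12)&(h[...,0]<28)&(h[...,1]>120)&(D>0)&(abs(w[...,1])<50)&(w[...,0]>500)&(w[...,0]<720)
    q=w[k];print('brass',k.sum(),len(q) and q.mean(0).round(1))
h=cv2.cvtColor(p,cv2.COLOR_RGB2HSV)
k=(d>0)&(abs(W[...,0]-e[0])<40)&(abs(W[...,1]-e[1])<40)&(W[...,2]>115)&(W[...,2]<180)
for lo in range(115,180,8):
    q=W[k&(W[...,2]>=lo)&(W[...,2]<lo+8)]
    if len(q):print(lo,len(q),q.mean(0).round(1),q.min(0).round(1),q.max(0).round(1))
cv2.imwrite('pics/over.png',cv2.resize(p[120:260,240:430],None,fx=4,fy=4,interpolation=cv2.INTER_CUBIC)[...,::-1])
E
```

```text
[495.43455342 216.57377702 117.39700572] [[-0.998  0.069 -0.   ]
 [ 0.069  0.998 -0.   ]
 [ 0.    -0.    -1.   ]] [-0.07324496 -0.21794991  0.34968267]
s 224 [517.6   4.9  59.5] ((520.824462890625, 7.9295501708984375), (85.61919403076172, 17.892126083374023), 84.95475769042969)
brass 88 [663.8  -9.6  59.8]
t 86 [518.8  11.3  78.9] ((519.2650146484375, 11.651716232299805), (78.11255645751953, 9.488069534301758), 86.94110870361328)
brass 65 [657.7   3.1  57.1]
139 3 [493.  221.4 145.6] [488.8 211.7 143.8] [499.7 228.2 146.9]
147 12 [492.2 212.  152.3] [483.8 203.7 149.1] [509.  232.9 154.4]
155 16 [490.5 214.9 159.2] [482.6 201.6 155.5] [504.9 235.3 162.9]
163 15 [491.3 214.7 166.1] [484.7 202.3 163.5] [504.6 232.6 170.5]
171 14 [488.6 213.9 175.2] [484.7 201.9 171.6] [493.8 235.2 179. ]
179 1 [483.6 206.7 179.1] [483.6 206.7 179.1] [483.6 206.7 179.1]
```

View pics/over.png

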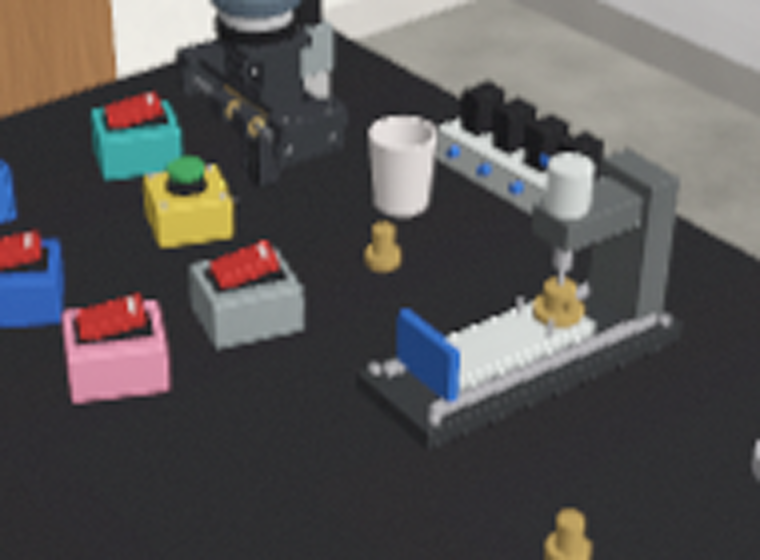

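The plate is home with the brass part under the gauge probe (crop ~(560,295)), and it stayed put under 15 N. The fingertip is now over the grey box's white bar. I descend in stages while watching the force.

>>> step_arm(increments=[[0, 0.003, 0, 0.015, 0, 0, 0], [0, 0, 0, 0.015, 0, 0, 0], [0, 0, 0, 0.015, 0, 0, 0], [0, 0, 0, 0.015, 0, 0, 0], [0, 0, 0, 0.005, 0, 0, 0], [0, 0, 0, 0.002, 0, 0, 0], [0, 0, 0, 0.002, 0, 0, 0], [0, 0, 0, 0, 0, 0, 0]])

```text
time_s: 11.8
ee_pos: [492.9, 216.6, 48.9]
eef_rot: [[-0.998, 0.07, 0.001], [0.07, 0.998, 0.0], [-0.001, 0.0, -1.0]]
ft_force: [0.4, -0.2, 1.0]
gripper_width: 0.1
gripper_force: 0.0
```

>>> step_arm(increments=[[0, 0, 0, 0.002, 0, 0, 0], [0, 0, 0, 0.002, 0, 0, 0], [0, 0, 0, 0.002, 0, 0, 0], [0, 0, 0, 0.002, 0, 0, 0], [0, 0, 0, 0, 0, 0, 0]])

```text
time_s: 12.3
ee_pos: [495.6, 216.4, 41.7]
eef_rot: [[-0.997, 0.071, 0.005], [0.071, 0.997, 0.001], [-0.005, 0.001, -1.0]]
ft_force: [3.7, -2.0, 5.1]
gripper_width: 0.5
gripper_force: 2.7
```

>>> step_arm(increments=[[0, 0.002, 0, 0.002, 0, 0, 0], [0, 0.001, 0, 0.002, 0, 0, 0], [0, 0, 0, 0.002, 0, 0, 0], [0, 0, 0, 0, 0, 0, 0]])

```text
time_s: 12.7
ee_pos: [497.0, 216.3, 38.5]
eef_rot: [[-0.997, 0.073, 0.012], [0.073, 0.997, 0.002], [-0.012, 0.003, -1.0]]
ft_force: [5.5, -6.6, 25.1]
gripper_width: 0.4
gripper_force: 12.9
```

The force jumped to 25 N at tip z≈66, which is the rocker's stop. I lift, move above start, and check the rocker and button.

>>> step_arm(increments=[[0, 0, 0, -0.015, 0, 0, 0], [0, 0, 0, -0.025, 0, 0, 0], [0, 0, 0, -0.025, 0, 0, 0], [0, -0.0021, 0.0235, 0, 0, 0, 0], [0, -0.0021, 0.0235, 0, 0, 0, 0], [0, -0.0021, 0.0235, 0, 0, 0, 0], [0, -0.0021, 0.0235, 0, 0, 0, 0], [0, -0.0021, 0.0235, 0, 0, 0, 0], [0, -0.0021, 0.0235, 0, 0, 0, 0], [0, -0.0021, 0.0235, 0, 0, 0, 0], [0, -0.0021, 0.0235, 0, 0, 0, 0], [0, 0, 0, 0, 0, 0, 0], [0, 0, 0, 0, 0, 0, 0]])

```text
time_s: 14.0
ee_pos: [518.6, 403.2, 99.2]
eef_rot: [[-0.998, 0.069, -0.001], [0.069, 0.998, -0.001], [0.001, -0.001, -1.0]]
ft_force: [-0.4, -0.4, -0.5]
gripper_width: 0.3
gripper_force: 0.0
```

```bash
python3 - <<'E'
from h import *
p,d=grab('side');W=world('side',d);t,dt=grab('top');Wt=world('top',dt)
s=env.read_state();print(s['ee_pos'],np.round(s['eef_rot'],3),s['ft_force'])
h=cv2.cvtColor(p,cv2.COLOR_RGB2HSV)
k=(h[...,0]>40)&(h[...,0]<80)&(h[...,1]>100)&(d>0)&(abs(W[...,0]-524)<50)&(abs(W[...,1]-402)<50)
print('green',k.sum(),W[k].mean(0).round(1))
h=cv2.cvtColor(t,cv2.COLOR_RGB2HSV)
k=((h[...,0]<8)|(h[...,0]>172))&(h[...,1]>120)&(abs(Wt[...,0]-470)<45)&(abs(Wt[...,1]-222)<40)
q=Wt[k];a=np.c_[(q[:,:2]-[469,222])@[.956,-.292],np.ones(len(q))];print('rocker n',k.sum(),'slope',np.linalg.lstsq(a,q[:,2],rcond=None)[0])
cv2.imwrite('pics/over2.png',cv2.resize(p[120:260,240:430],None,fx=4,fy=4,interpolation=cv2.INTER_CUBIC)[...,::-1])
E
```

```text
[519.30552815 401.77457505  99.37621862] [[-0.997  0.071 -0.001]
 [ 0.071  0.997 -0.001]
 [ 0.    -0.001 -1.   ]] [-0.1827453   0.10877869 -0.75229516]
green 53 [525.  395.6  69. ]
rocker n 209 slope [-0.09736485 67.71961368]
```

View pics/over2.png

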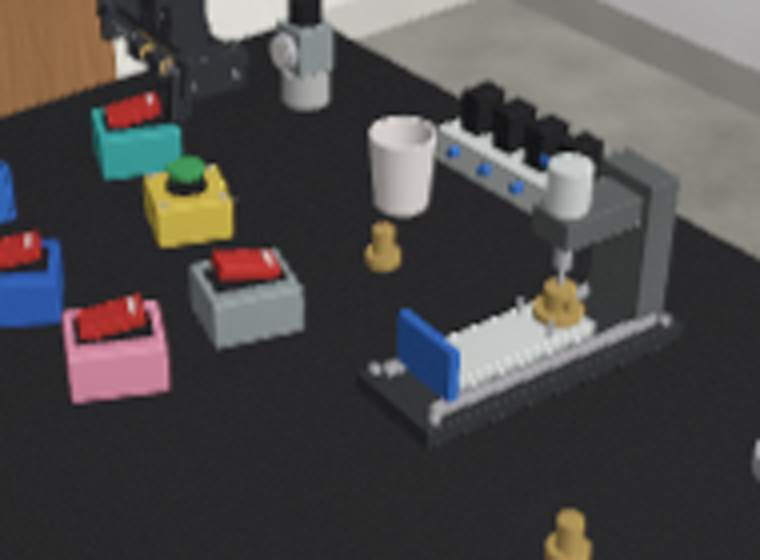

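The crop shows the grey rocker at (245,265) now tilted with its white-bar end down, unlike the look-alikes. The tool is above the start button (525,402). I'll check that the rocker is fully over by comparing its slope with the off look-alikes.

```bash
python3 - <<'E'
from h import *
t,dt=eyes.grab_frame('top');Wt=world('top',dt)
h=cv2.cvtColor(t,cv2.COLOR_RGB2HSV)
R=(((h[...,0]<8)|(h[...,0]>172))&(h[...,1]>120)).astype(np.uint8)
n,L,st,ce=cv2.connectedComponentsWithStats(R)
for i in range(1,n):
    if st[i,4]<120 or ce[i,0]>310: continue
    k=cv2.erode((L==i).astype(np.uint8),np.ones((3,3)))>0
    q=Wt[k];c=q-q.mean(0);u=np.linalg.svd(c[:,:2],full_matrices=False)[2][0];u*=np.sign(u[0])
    print(ce[i].round(),k.sum(),q.mean(0).round(1),'slope',np.polyfit(c[:,:2]@u,c[:,2],1)[0].round(3))
E
```

```text
[282. 198.] 120 [466.3 222.3  70.8] slope -0.229
[280. 245.] 113 [319.1 225.3  80.1] slope 5.205
```

The rocker slope is -0.23, so it is fully on. Now I press start.

>>> step_arm(increments=[[0, -0.005, 0, 0.015, 0, 0, 0], [0, 0, 0, 0.015, 0, 0, 0], [0, 0, 0, 0.012, 0, 0, 0], [0, 0, 0, 0.006, 0, 0, 0], [0, 0, 0, 0.003, 0, 0, 0], [0, 0, 0, 0.003, 0, 0, 0], [0, 0, 0, 0, 0, 0, 0]])

```text
time_s: 14.85
ee_pos: [524.5, 403.2, 45.7]
eef_rot: [[-0.998, 0.07, 0.0], [0.07, 0.998, 0.0], [-0.0, 0.0, -1.0]]
ft_force: [-0.6, 0.2, -0.7]
gripper_width: 0.4
gripper_force: 0.0
```

>>> step_arm(increments=[[0, 0, 0, 0.002, 0, 0, 0], [0, 0, 0, 0.002, 0, 0, 0], [0, 0, 0, 0.002, 0, 0, 0], [0, 0, 0, 0.002, 0, 0, 0], [0, 0, 0, 0.002, 0, 0, 0], [0, 0, 0, 0, 0, 0, 0]])

```text
time_s: 15.45
ee_pos: [524.8, 403.4, 37.2]
eef_rot: [[-0.998, 0.07, 0.001], [0.07, 0.998, 0.001], [-0.001, 0.001, -1.0]]
ft_force: [-4.6, -3.0, 14.4]
gripper_width: 0.7
gripper_force: 7.4
```

>>> step_arm(increments=[[0, 0, 0, 0.002, 0, 0, 0], [0, 0, 0, 0, 0, 0, 0], [0, 0, 0, 0, 0, 0, 0]])

```text
time_s: 15.75
ee_pos: [524.9, 403.4, 37.1]
eef_rot: [[-0.998, 0.07, 0.001], [0.07, 0.998, 0.001], [-0.0, 0.001, -1.0]]
ft_force: [-8.2, -5.8, 28.4]
gripper_width: 0.3
gripper_force: 14.3
```

The button is bottomed: z is unchanged while the force rose to 28 N, well above the 7 N spring. I hand it in while holding.

```bash
python3 -c "
from bench import env,ticket
print(env.read_state()['ft_force']);print(ticket.sign_off())"
```

```text
[-8.22724421 -5.77081205 28.36947654]
the job is handed in; nothing more can be done
None
```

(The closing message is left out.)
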